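Turn the double-sided diamond plate over to its fine face

TASK

The diamond sharpening plate lies coarse side up on the drain bars of the honing station. Using only the lifter to turn it, not the fingers, slip the lifter's blade under the plate's outer edge and tip the plate over the step onto the rubber bed, fine side up; then push it along the bed into the sprung holder until the two balls click behind it and it is fully home. Leave the lifter lying on the bench and the other things undisturbed.

Things in the scene. Friction and masses are not known exactly. Their poses are not given: they have to be found in the camera images.
- station: honing station, fixed on the bench: plywood base 370 x 134 mm (own x -160 to 210, y +-67); a grey drain bay at its -x end, then a step up to a black rubber bed with an aluminium sprung holder at the +x end. Origin: on the bench top, midway across; z up; +x is the way the plate is turned over and then pushed
- bay (a point): middle of the drain bay at the height of the bar tops; station frame x -102, y 0, z 24 mm, axes as the station's. Two steel bars along x, y 29 to 37 mm either side, carry the plate; between and below them is free down to the pan at z 14. The bay is open at its -x end (x -160); its side rims at y +-60 are 22 mm high
- step_top (a point): middle of the step's top edge, station frame x -50, y 0, z 29 mm; axes as the station's. The step rises 5 mm above the bar tops; from here the bed is flat, at z 29, to the end stop's face at x 195
- mouth (a point): middle of the holder's mouth on the bed: station frame x 86, y 0, z 29 mm. Slick white fences 9 mm high leave a channel 93.5 mm wide from here to the stop; before it they flare to about 116 mm at x 50. At x 96 a greased 10 mm ball stands 4 mm out of each fence (spring 1.6 N, 0.6 N/mm): the plate takes some 5 to 10 N to push past; they spring out behind it when home
- seat (a point): where the centre of the plate is when fully home against the end stop: station frame x 145, y 0, z 34 mm; axes as the station's
- plate: double-sided diamond plate, 100 (x) x 90 (y) x 10 mm, about 0.28 kg, corners cut off 5 mm; coarse face (+z, up at first) has a grid of black dots, fine face is plain. Origin at its centre. At first it lies on the bars, x within 0.05 rad of the station's, +x edge 4 to 14 mm off the step. Tipped past upright against the step it falls onto the bed, rear edge within some 12 mm of the step
- lifter: black moulded nylon lifter, 180 mm long, 0.09 kg, lying flat on the bench. Origin: on its underside below the middle of the handle; +x points to the blade, z up. Handle 24 mm wide (y) and 20 high, x -50 to +50, flat sides (grip it here); flat blade flush with the underside, 36 wide, 3 thick, ending square at x = 130
- lifter_mid (a point): centre of the lifter's handle, 10 mm above its underside; axes as the lifter's
- oil_can: bystander: spray oil can, 60 mm across, 214 high, standing; origin under its middle
- skew: bystander: turning tool with light wooden handle, 388 mm, lying; origin near the ferrule
- gouge: bystander: turning tool with dark wooden handle, 369 mm, lying; origin near the ferrule
- brush: bystander: dusting brush, 110 x 30 x 53 mm; origin under its middle
- sanding_pad: bystander: grey sanding pad, 64 x 95 x 21 mm; origin under its middle
- marker: bystander: marker pen, 135 mm, lying; origin under its middle
- chuck_key: bystander: steel T chuck key, 76 x 99 x 15 mm, lying; origin under its middle

How it is judged:
On the way, in this order (a step that is already met when the one before it is completed fails the run):
1. The lifter, held in the gripper, has tipped up the plate's edge by more than 30 degrees (angle between plate's own z axis and vertical above 0.52 rad and contact force between lifter and plate above 0.05 N and contact force between the fingers and lifter above 1 N), for 0.05 s.
2. The plate lies turned over on the bed (angle between plate's own z axis and vertical above 3 rad and z of plate in the frame of station between 0.03 and 0.04 m and linear speed of plate below 0.05 m/s), for 0.2 s.
At the end, for the whole second after the job is handed in: The plate is fine side up, flat in the holder and at rest, its centre within 3 mm of the seat lengthways, sideways and in height; the lifter lies at rest on the bench (handle centre under 19 mm high) (angle between plate's own z axis and vertical above 3.05 rad and x of plate in the frame of seat between -0.003 and 0.003 m and y of plate in the frame of seat between -0.003 and 0.003 m and z of plate in the frame of seat between -0.003 and 0.003 m and linear speed of each of plate, lifter below 0.02 m/s and height (world z) of lifter_mid below 0.019 m); the robot touches nothing.
It fails at once if The fingers touch the plate while it is being turned over (contact force between the fingers and plate above 0.5 N and angle between plate's own z axis and vertical between 0.1 and 2.9 rad).
It fails at once if A bystander is shifted more than 3 cm, or the oil can is tipped (distance of any of oil_can, skew, gouge, brush, sanding_pad, marker, chuck_key from where it was at the start of the episode above 0.03 m or angle between oil_can's own z axis and vertical above 0.5 rad).
It also fails if it takes over 64 s, if anything falls off the work surface, if the arm or the gripper's body presses on something with over 40 N, if the wrist force passes 120 N, or if a joint passes its speed limit or range.

ROBOT

A 6-joint arm with a two-finger parallel gripper is mounted at the origin on a cart in front of the work surface, level with it; the furniture and walls round the work are solid. World frame = base frame: x ahead of the robot, y to its left, z up, the work surface at z = 0. Lengths are in m, angles in rad, forces in N, time in s.
With the tool pointing down it reaches from about 0.325 to 0.775 m from the base axis. Payload 5.5 kg.
Tool frame: the origin (TCP) lies on the centre line of the jaws, within the pads' length; the fingertips stand 17 mm ahead of it and the grasp point (between the pads) lies 2 mm behind it; z points along the fingers, y is the line along which they close (so a half turn about z gives the same grasp; the last joint's range is limited). The gripper opens to 88 mm and grips with 3 to 60 N. Pads are 20 mm wide; open, the fingers measure 115 mm over their backs; the gripper's body (75 mm by 178 mm) begins 61 mm behind the grasp point.
Start: joints at [-1.328, 0.091, 1.231, -0, 1.82, -0.057], TCP at [0.177, -0.573, 0.24] pointing down, gripper open.
Joint ranges: [-2.87, 2.87], [-0.86, 2.18], [0.17, 2.46], [-1.51, 4.65], [0.06, 2.69], [-2.65, 2.65]. Speed limits (rad/s): [2.57, 2.57, 3.01, 3.14, 3.14, 3.14].

INTERFACE

Orientations are given as a 3x3 rotation matrix whose columns are the frame's x, y, z axes.
In Python, from plant import arm, imaging gives the robot as it stands. The module is installed in compiled form; this text tells all that it offers.
- The arm moves only by the tool arm_command, never from a script. Its argument "commands" is a list of rows, each a list of 3 entries, a list of its own where there are three numbers: the shift along the tool's x, y, z in mm, then the turn, a rotation vector about the tool's x, y, z in rad, then the opening, from 0 (shut) to 1 (fully open). A call has 1 to 8 rows; each row is the pose to reach, as a shift and turn from the pose commanded when the call began, along the tool's axes at that moment; what a row does not reach only later rows make up. A row lasts 1/12 s, in which the tool goes at most 41.7 mm and 7.16 degrees, less where a joint would pass 70% of its speed; a pose out of reach is approached as far as the arm can. A call with a gripper value outside its range is refused whole. The fingers move at their own pace and stop on an object; "grip_force" is the grip in N (left out, the last holds). Time passes only in rows, so rows that repeat a pose let the fingers close. It gives the time, the measured TCP pose, the force, the opening and the grip force at its end, in the units of the state.
- arm.get_state(): the state, without advancing time (a new reading comes with each control period).
- imaging.get_image(name): name is "scene" or "top" or "wrist"; returns the picture (420x560x3 uint8, red, green, blue); there is no depth.
- imaging.camera_model(name): a dict with "fx", "fy", "cx", "cy" (pixels), "k1" (the pictures are not rectified: a ray, as slopes to the right and down, at radius r is drawn at 1 + k1 r^2 times it, then the intrinsics apply), "position" and "rotation" of the camera in the world. Camera axes: x right, y up, looking along -z (the intrinsics and any distortion apply to the point x, -y, -z); pixel columns grow to the right and rows downward; lengths in m; the calibration is good to about 2 mm. A picture is of the moment at which its call begins: read the wrist's pose just before it. camera_model takes no time and is no camera call; for the wrist camera it gives the pose at the moment of the call.
- arm.sign_off(): hands the job in; it is judged then, once.
The state is a dict: "t": time; "joints": joint angles; "qvel": joint speeds; "joint_efforts": joint torques, N m; "ee_pos": TCP position; "ee_rot": TCP orientation; "ft_force": force on the tool from outside, world axes, zero at the start; "ft_torque": the same for the moment, N m; "finger_gap": finger opening in m; "gripper_force": force on a finger pad.
Only numpy, scipy, OpenCV 4.12 (cv2) and the standard library are available. Lean on these libraries where they do the work, as an engineer would, in place of code of your own. Each camera call takes 0.05 s, during which the arm holds its last target. There are 200 camera calls.

## Working session

There is one attempt and no reset: what is moved stays moved. The work goes in short steps, Python scripts to look and compute and a tool call to move; the robot and the scene stay as the last step left them, time stands still between calls to the robot, and variables do not carry over. Pictures are saved under pics/ and viewed, at most 10 in all, crops included, and the job is handed in when it is done.

Besides the shell and the picture viewer there is one more tool, called after "Emit:" by a JSON object that holds its "name" and its "arguments". arm_command: Moves the arm, as the interface text tells. Its arguments: {"type":"object","properties":{"commands":{"type":"array","items":{"type":"array"}},"grip_force":{"type":"number"}},"required":["commands"]}

```bash
mkdir -p pics; cat > h.py <<'E'
import numpy as np, cv2
from plant import arm, imaging
def shot(name,fn=None):
    m=imaging.camera_model(name); im=imaging.get_image(name)
    if fn: cv2.imwrite('pics/'+fn,im[:,:,::-1])
    return im,m
def ray(m,u,v):
    a=np.array([(u-m['cx'])/m['fx'],(v-m['cy'])/m['fy']]);p=a.copy()
    for _ in range(20): p=a/(1+m['k1']*(p@p))
    d=np.array(m['rotation'])@np.array([p[0],-p[1],-1.]); return np.array(m['position']),d/np.linalg.norm(d)
def onz(m,u,v,z):
    o,d=ray(m,u,v); return o+d*(z-o[2])/d[2]
def proj(m,P):
    c=np.array(m['rotation']).T@(np.array(P)-np.array(m['position'])); p=np.array([c[0],-c[1]])/-c[2]
    p=p*(1+m['k1']*(p@p)); return p[0]*m['fx']+m['cx'],p[1]*m['fy']+m['cy']
def tri(rs):
    A=0;b=0
    for o,d in rs:
        M=np.eye(3)-np.outer(d,d);A=A+M;b=b+M@o
    return np.linalg.solve(A,b)
E
python3 - <<'E'
from h import *
a,m=shot('top','top0.png');b,n=shot('scene','scene0.png')
np.save('top0.npy',a)
for x in(m,n):print({k:np.round(v,3).tolist() for k,v in x.items()})
E
```

```text
{'fx': 399.302, 'fy': 399.302, 'cx': 279.374, 'cy': 208.489, 'k1': -0.072, 'position': [0.361, -0.056, 1.208], 'rotation': [[0.017, 0.985, -0.173], [-1.0, 0.013, -0.027], [-0.025, 0.173, 0.985]]}
{'fx': 437.642, 'fy': 437.642, 'cx': 278.478, 'cy': 202.668, 'k1': -0.132, 'position': [0.11, 0.936, 0.584], 'rotation': [[-0.916, 0.198, -0.35], [-0.402, -0.401, 0.823], [0.022, 0.894, 0.447]]}
```

View pics/top0.png

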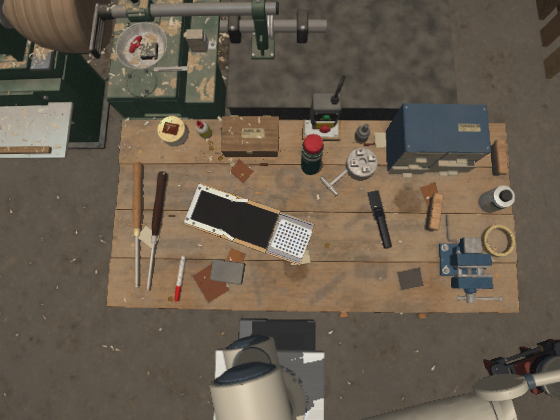

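View pics/scene0.png

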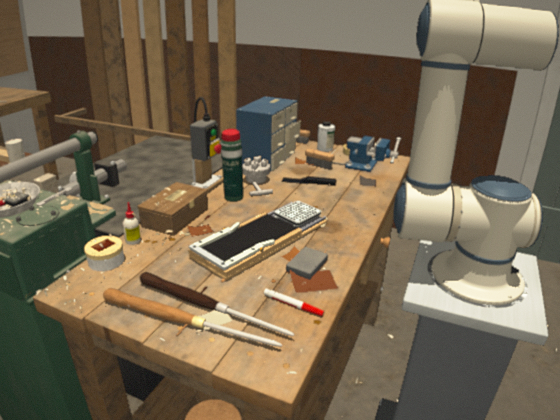

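The top view shows the station with its bay at about (292,238) and its holder at about (200,208), so station +x runs left and slightly up. The lifter is at (380,219), with its blade probably toward (374,197). In the scene view the station is at (260,235) and the lifter at (308,181). Next I'll zoom in on the top view.

```bash
python3 - <<'E'
from h import *
a=np.load('top0.npy')
c=a[170:270,175:405]; cv2.imwrite('pics/c1.png',cv2.resize(c,None,fx=3.4,fy=3.4,interpolation=cv2.INTER_CUBIC)[:,:,::-1])
m=imaging.camera_model('top')
g=a.max(2)
mask=((g<60)*255).astype(np.uint8); mask[:, :360]=0; mask[:,400:]=0; mask[:185]=0; mask[255:]=0
cs,_=cv2.findContours(mask,cv2.RETR_EXTERNAL,cv2.CHAIN_APPROX_NONE); c=max(cs,key=cv2.contourArea)
r=cv2.minAreaRect(c);print(r); 
for p in cv2.boxPoints(r):print(p,onz(m,*p,0.01).round(4))
s=arm.get_state();print(s['ee_rot'],s['joints'],s['ft_force'])
w=imaging.camera_model('wrist');print({k:np.round(v,3).tolist() for k,v in w.items()})
E
```

```text
((379.5738525390625, 219.48057556152344), (57.515480041503906, 10.841414451599121), 75.25643920898438)
[367.01297 193.04922] [ 0.6224 -0.2901  0.01  ]
[377.4974  190.29016] [ 0.6315 -0.3225  0.01  ]
[392.13474 245.91193] [ 0.4615 -0.3624  0.01  ]
[381.6503  248.67099] [ 0.4528 -0.3307  0.01  ]
[[ 9.55400128e-01  2.95314113e-01 -4.12948734e-04]
 [ 2.95314377e-01 -9.55398552e-01  1.73948049e-03]
 [ 1.19162515e-04 -1.78384958e-03 -9.99998402e-01]] [-1.32771479e+00  9.18105427e-02  1.23174634e+00  1.84443109e-05
  1.81982351e+00 -5.66985922e-02] [-0.03880685  0.22936438  0.33887181]
{'fx': 308.685, 'fy': 308.685, 'cx': 280.881, 'cy': 208.22, 'k1': -0.065, 'position': [0.249, -0.551, 0.383], 'rotation': [[0.295, 0.918, 0.264], [-0.955, 0.284, 0.08], [-0.002, -0.276, 0.961]]}
```

View pics/c1.png

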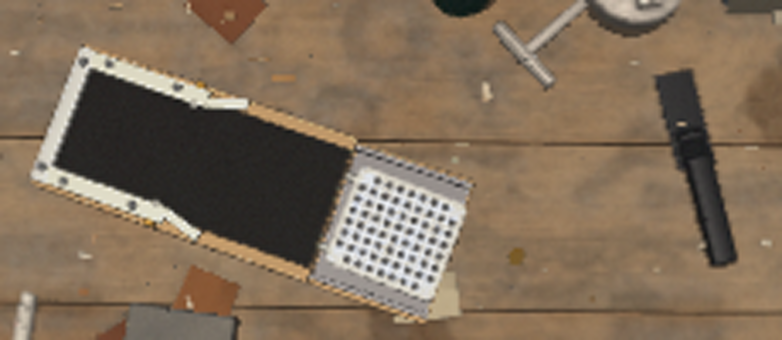

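The lifter's blade is confirmed at the +x world end. The bay is at the right and the plate's dots are up. I'll move over the lifter.

Emit:
{"name": "arm_command", "arguments": {"commands": [[[41, -14, 0], [0, 0, 0.01], 1], [[82, -28, 0], [0, 0, 0.02], 1], [[122, -42, 0], [0, 0, 0.03], 1], [[162, -55, 0], [0, 0, 0.04], 1], [[202, -69, 0], [0, 0, 0.05], 1], [[242, -83, 0], [0, 0, 0.06], 1], [[282, -96, 0], [0, 0, 0.07], 1], [[322, -110, 0], [0, 0, 0.07], 1]]}}

```text
t: 0.77
ee_pos: [0.4481, -0.3756, 0.2392]
ee_rot: [[0.974, 0.227, -0.0], [0.227, -0.974, 0.0], [-0.0, -0.0, -1.0]]
ft_force: [-0.5, -1.0, 1.4]
finger_gap: 0.088
gripper_force: 0.0
```

Emit:
{"name": "arm_command", "arguments": {"commands": [[[40, -14, 20], [0, 0, 0], 1], [[62, -18, 50], [0, 0, 0], 1], [[62, -18, 80], [0, 0, 0], 1], [[62, -18, 80], [0, 0, 0], 1], [[62, -18, 80], [0, 0, 0], 1]]}}

```text
t: 1.18
ee_pos: [0.502, -0.3446, 0.1571]
ee_rot: [[0.974, 0.228, -0.005], [0.228, -0.974, 0.003], [-0.004, -0.004, -1.0]]
ft_force: [-0.0, 1.0, 0.8]
finger_gap: 0.0874
gripper_force: 0.0
```

```bash
python3 - <<'E'
from h import *
a,m=shot('wrist','w1.png');np.save('w1.npy',a)
s=arm.get_state();print(s['t'],s['ee_pos'],s['ee_rot'],s['joints'])
E
```

```text
1.2333 [ 0.50253159 -0.34576022  0.16006577] [[ 9.73805637e-01  2.27380148e-01 -9.21572281e-04]
 [ 2.27380517e-01 -9.73805936e-01  3.15671277e-04]
 [-8.25655176e-04 -5.16950051e-04 -9.99999526e-01]] [-6.58247885e-01  1.17234929e-01  1.34326028e+00 -3.15990935e-04
  1.68201957e+00  6.83126757e-01]
```

View pics/w1.png

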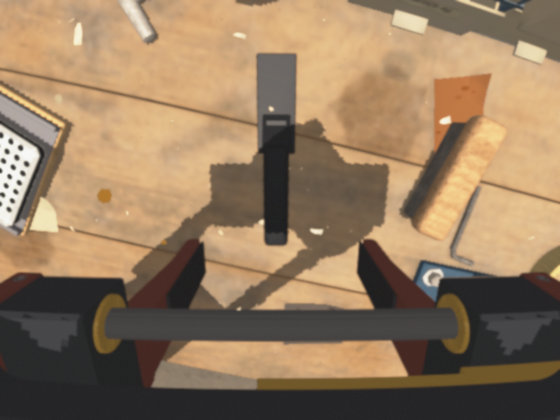

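The wrist view shows the lifter's blade end at (277,54), its blade edges at columns 257 to 297 and its butt at (276,243). The gripper stands behind it. I'll cast these pixels as rays, using the top view as the second one.

```bash
python3 - <<'E'
from h import *
a=np.load('w1.npy');s=arm.get_state();m=imaging.camera_model('wrist')
t=imaging.camera_model('top')
for n,(u,v),z in (('tip',(277,54),.003),('tipL',(257,54),.003),('tipR',(297,54),.003),('butt_top',(276,234),.02),('butt_bot',(276,244),.0)):
    P=onz(m,u,v,z);print(n,P.round(4),'tool xyz',((P-s['ee_pos'])@s['ee_rot']).round(4),'in top',np.round(proj(t,P),1))
# two-view heights: tip centre in top ~(372.3,191.7), butt centre ~(386.9,247.3)
for w,tp in (((277,54),(372.3,191.7)),((276,239),(386.9,247.3))): print(tri([ray(m,*w),ray(t,*tp)]).round(4))
# sample profile along handle column
g=a.max(2).astype(int)
print([ (r,g[r,277]) for r in range(225,256,2)]); print([(c,g[200,c]) for c in range(255,300,2)])
E
```

```text
tip [ 0.6315 -0.3124  0.003 ] tool xyz [ 0.1333 -0.0031  0.157 ] in top [373.7 190.7]
tipL [ 0.6275 -0.2948  0.003 ] tool xyz [ 0.1334 -0.0211  0.157 ] in top [368.1 191.9]
tipR [ 0.6357 -0.33    0.003 ] tool xyz [0.1334 0.015  0.1569] in top [379.4 189.5]
butt_top [ 0.4692 -0.3489  0.02  ] tool xyz [-0.033  -0.0045  0.1401] in top [388.4 243. ]
butt_bot [ 0.4507 -0.3528  0.    ] tool xyz [-0.052  -0.0048  0.1601] in top [388.2 249.7]
[ 0.6337 -0.3116 -0.0153]
[ 0.4574 -0.3501  0.0014]
[(225, np.int64(31)), (227, np.int64(33)), (229, np.int64(35)), (231, np.int64(34)), (233, np.int64(51)), (235, np.int64(67)), (237, np.int64(66)), (239, np.int64(64)), (241, np.int64(64)), (243, np.int64(63)), (245, np.int64(136)), (247, np.int64(214)), (249, np.int64(223)), (251, np.int64(223)), (253, np.int64(218)), (255, np.int64(218))]
[(255, np.int64(116)), (257, np.int64(114)), (259, np.int64(115)), (261, np.int64(113)), (263, np.int64(86)), (265, np.int64(38)), (267, np.int64(35)), (269, np.int64(34)), (271, np.int64(33)), (273, np.int64(36)), (275, np.int64(34)), (277, np.int64(36)), (279, np.int64(33)), (281, np.int64(33)), (283, np.int64(35)), (285, np.int64(32)), (287, np.int64(52)), (289, np.int64(102)), (291, np.int64(116)), (293, np.int64(117)), (295, np.int64(118)), (297, np.int64(117)), (299, np.int64(116))]
```

Emit:
{"name": "arm_command", "arguments": {"commands": [[[17, -4, 35], [0, 0, 0], 1], [[17, -4, 70], [0, 0, 0], 1], [[17, -4, 105], [0, 0, 0], 1], [[17, -4, 130], [0, 0, 0], 1], [[17, -4, 139], [0, 0, 0], 1], [[17, -4, 139], [0, 0, 0], 1], [[17, -4, 139], [0, 0, 0], 0], [[17, -4, 139], [0, 0, 0], 0]], "grip_force": 55}}

```text
t: 1.9
ee_pos: [0.5201, -0.3394, 0.0246]
ee_rot: [[0.974, 0.227, 0.005], [0.227, -0.974, -0.003], [0.004, 0.004, -1.0]]
ft_force: [0.2, 0.7, 0.4]
finger_gap: 0.0779
gripper_force: 0.0
```

Emit:
{"name": "arm_command", "arguments": {"commands": [[[0, 0, 0], [0, 0, 0], 0], [[0, 0, 0], [0, 0, 0], 0], [[0, 0, 0], [0, 0, 0], 0], [[0, 0, 0], [0, 0, 0], 0], [[0, 0, 0], [0, 0, 0], 0]]}}

```text
t: 2.32
ee_pos: [0.5188, -0.3378, 0.0209]
ee_rot: [[0.974, 0.228, 0.0], [0.228, -0.974, -0.0], [0.0, 0.0, -1.0]]
ft_force: [-0.3, -0.4, 0.1]
finger_gap: 0.0445
gripper_force: 0.0
```

Emit:
{"name": "arm_command", "arguments": {"commands": [[[0, 0, 0], [0, 0, 0], 0], [[0, 0, 0], [0, 0, 0], 0], [[0, 0, 0], [0, 0, 0], 0], [[0, 0, 0], [0, 0, 0], 0], [[0, 0, 0], [0, 0, 0], 0], [[0, 0, 0], [0, 0, 0], 0]]}}

```text
t: 2.82
ee_pos: [0.5186, -0.3377, 0.0205]
ee_rot: [[0.974, 0.228, -0.0], [0.228, -0.974, 0.0], [-0.0, -0.0, -1.0]]
ft_force: [0.0, 0.5, 0.8]
finger_gap: 0.0235
gripper_force: 55.0
```

```bash
python3 - <<'E'
from h import *
m=imaging.camera_model('top')
f=lambda p:(175+p[0]/3.4-.35,170+p[1]/3.4-.35)
# crop corners: bed corners at step, station base corners
for n,p,z in (('baseTL',(83,46),.03),('baseBL',(33,180),.03),('step_up',(355,150),.029),('step_dn',(313,277),.029),('bay_end_up',(471,187),.022),('bay_end_dn',(424,318),.022),
 ('plate1',(362,168),.034),('plate2',(466,205),.034),('plate3',(432,299),.034),('plate4',(327,260),.034)):
    print(n,onz(m,*f(p),z).round(4))
E
```

```text
baseTL [0.6427 0.224  0.03  ]
baseBL [0.5205 0.2623 0.03  ]
step_up [ 0.5515 -0.0223  0.029 ]
step_dn [0.4394 0.0122 0.029 ]
bay_end_up [ 0.521  -0.1248  0.022 ]
bay_end_dn [ 0.4059 -0.0845  0.022 ]
plate1 [ 0.5348 -0.0288  0.034 ]
plate2 [ 0.5036 -0.1198  0.034 ]
plate3 [ 0.4218 -0.0909  0.034 ]
plate4 [4.54e-01 1.00e-04 3.40e-02]
```

Emit:
{"name": "arm_command", "arguments": {"commands": [[[0, 0, -30], [0, 0, 0], 0], [[-5, -10, -70], [0, 0, -0.12], 0], [[-20, -30, -110], [0, 0, -0.24], 0], [[-40, -60, -140], [0, 0, -0.36], 0], [[-60, -90, -150], [0, 0, -0.48], 0], [[-75, -121, -150], [0, 0, -0.6], 0], [[-75, -121, -150], [0, 0, -0.72], 0], [[-75, -121, -150], [0, 0, -0.84], 0]]}}

```text
t: 3.48
ee_pos: [0.417, -0.2358, 0.1716]
ee_rot: [[0.474, 0.88, 0.002], [0.88, -0.474, -0.001], [-0.0, 0.002, -1.0]]
ft_force: [0.6, 0.3, -0.7]
finger_gap: 0.0236
gripper_force: 55.0
```

Emit:
{"name": "arm_command", "arguments": {"commands": [[[0, 0, 0], [0, 0, -0.12], 0], [[0, 0, 0], [0, 0, -0.17], 0], [[0, 0, 0], [0, 0, -0.17], 0], [[0, 0, 0], [0, 0, -0.17], 0]]}}

```text
t: 3.82
ee_pos: [0.418, -0.2371, 0.1706]
ee_rot: [[0.327, 0.945, 0.0], [0.945, -0.327, -0.0], [-0.0, 0.0, -1.0]]
ft_force: [-0.4, -0.1, -2.3]
finger_gap: 0.0232
gripper_force: 55.0
```

```bash
python3 - <<'E'
from h import *
a,m=shot('wrist','w2.png');np.save('w2.npy',a)
s=arm.get_state();print(s['t'],s['ee_pos'],s['ee_rot'],s['finger_gap'])
E
```

```text
3.8667 [ 0.41804461 -0.2370839   0.1705321 ] [[ 3.26902698e-01  9.45057995e-01 -1.10258056e-04]
 [ 9.45058000e-01 -3.26902702e-01 -1.72253549e-05]
 [-5.23226159e-05 -9.85692434e-05 -9.99999994e-01]] 0.023680688866983563
```

View pics/w2.png

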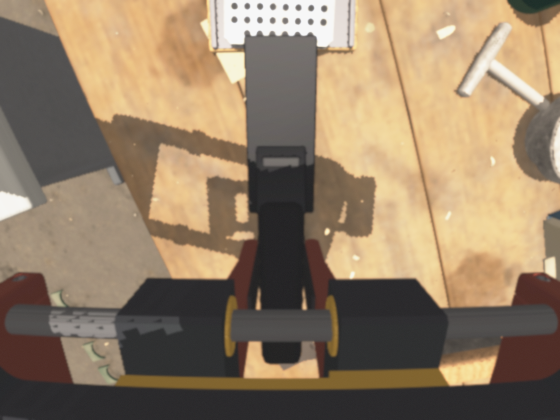

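The wrist view shows the lifter held straight, with its blade end at (280,36) and columns 245 to 317. The station's end edge is at row ~48, columns 210 to 355. I'll rise and go forward for a second view of the bay.

Emit:
{"name": "arm_command", "arguments": {"commands": [[[30, 0, -30], [0, 0, 0], 0], [[60, 0, -60], [0, 0, 0], 0], [[90, 0, -90], [0, 0, 0], 0], [[110, 0, -110], [0, 0, 0], 0], [[110, 0, -110], [0, 0, 0], 0], [[110, 0, -110], [0, 0, 0], 0]]}}

```text
t: 4.37
ee_pos: [0.4546, -0.1326, 0.2819]
ee_rot: [[0.324, 0.946, 0.002], [0.946, -0.324, -0.001], [-0.0, 0.003, -1.0]]
ft_force: [0.3, -0.6, -0.5]
finger_gap: 0.0235
gripper_force: 55.0
```

```bash
python3 - <<'E'
from h import *
a,m=shot('wrist','w3.png');np.save('w3.npy',a)
cv2.imwrite('pics/w3c.png',cv2.resize(a[0:260,130:450],None,fx=2.3,fy=2.3,interpolation=cv2.INTER_CUBIC)[:,:,::-1])
s=arm.get_state();print(s['t'],s['ee_pos'])
E
```

```text
4.4167 [ 0.45392886 -0.13316094  0.28011526]
```

View pics/w3c.png

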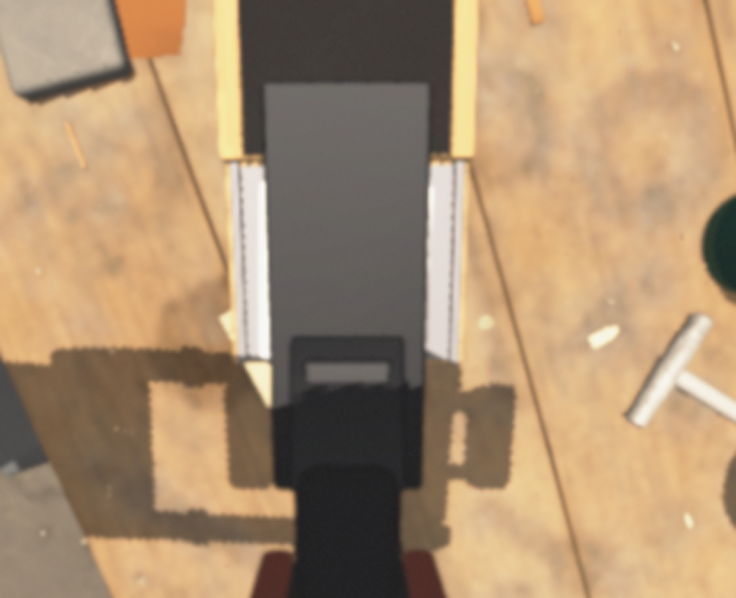

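The view shows the step's corners at crop (216,160) and (474,160), and the bay end's corners at about (238,358) and (461,360). The station is nearly parallel to the tool. I'll triangulate these with the previous view.

```bash
python3 - <<'E'
from h import *
s=arm.get_state();m3=imaging.camera_model('wrist');m2=dict(m3);m2['position']=np.array(m3['position'])+np.array([.41804,-.23708,.17053])-s['ee_pos']
t=imaging.camera_model('top')
R=np.array(s['ee_rot']);T=lambda P:((P-s['ee_pos'])@R*1000).round(1)
c=lambda u,v:(130+(u+.5)/2.3-.5,(v+.5)/2.3-.5)
P=[]
for n,p,z in (('stepL',(216,160),.029),('stepR',(474,160),.029),('endL',(238,358),.022),('endR',(461,360),.022)):
    Q=onz(m3,*c(*p),z);P.append(Q);print(n,Q.round(4),T(Q),'in top',np.round(proj(t,Q),1))
for a2,a3 in (((210,48),(237,358)),((355,48),(462,360))):
    q=tri([ray(m2,*a2),ray(m3,*c(*a3))]);print('tri',q.round(4),T(q))
# bed height: station top corners seen in top view + this one
for tp,p in (((355,150),(474,160)),((313,277),(216,160))):
    q=tri([ray(m3,*c(*p)),ray(t,175+tp[0]/3.4-.35,170+tp[1]/3.4-.35)]);print('bed tri',q.round(4))
tipw2=onz(m2,280.5,36,.1531); tipw3=onz(m3,*c(347,84),s['ee_pos'][2]-.0175)
print('tip tool',((tipw2-[.41804,-.23708,.17053])@R*1000).round(1),T(tipw3), 'tri',T(0)*0)
q=tri([(np.array(m2['position'])+s['ee_pos']-[.41804,-.23708,.17053],ray(m2,280.5,36)[1]),ray(m3,*c(347,84))])
a=np.load('w2.npy');print(a[20:60,225].max(1),a[20:60,340].max(1)); print(a[44,200:235].max(1))
E
```

```text
stepL [0.4325 0.0164 0.029 ] [134.6 -68.8 251.1] in top [265.2 253.4]
stepR [ 0.5596 -0.0274  0.029 ] [134.5  65.6 251. ] in top [280.8 211.1]
endL [ 0.405 -0.084  0.022] [ 30.7 -62.2 258.1] in top [299.2 263.5]
endR [ 0.5238 -0.126   0.022 ] [ 29.6  63.8 258.1] in top [313.6 223.7]
tri [ 0.4023 -0.0844  0.0109] [ 29.5 -64.6 269.2]
tri [ 0.5255 -0.1276  0.0148] [ 28.7  65.9 265.3]
bed tri [ 0.5543 -0.0252  0.0358]
bed tri [0.4368 0.0098 0.0638]
tip tool [114.4  -0.3  17.4] [114.4  -0.3  17.4] tri [-0. -0.  0.]
[247 247 247 247 247 247 247 247 247 247 247 247 247 247 247 247 247 247
 243 236 234 235 236 237 236 237 236 231 224 233 226 198 222 245 247 247
 247 247 247 247] [230 230 230 230 231 231 231 231 231 231 231 232 232 231 232 231 232 232
 232 232 232 232 232 233 233 231 224 220 227 216 167 136 146 185 217 226
 227 228 228 229]
[194 193 191 192 191 190 191 196 220 242 245 238 230 232 234 226 183 143
 175 220 234 236 237 236 236 236 236 236 235 232 222 202 182 176 175]
```

Everything is lined up. The tip is 114 mm ahead of the TCP, the step is 134.6 mm ahead, and the plate's rear edge is about 28 mm ahead. I'll back off and go down behind the bay.

Emit:
{"name": "arm_command", "arguments": {"commands": [[[-40, 0, 0], [0, 0, 0], 0], [[-80, 0, 10], [0, 0, 0], 0], [[-115, 0, 35], [0, 0, 0], 0], [[-126, 0, 75], [0, 0, 0], 0], [[-126, 0, 115], [0, 0, 0], 0], [[-126, 0, 155], [0, 0, 0], 0], [[-126, 0, 190], [0, 0, 0], 0], [[-126, 0, 215], [0, 0, 0], 0]]}}

```text
t: 5.08
ee_pos: [0.4093, -0.2518, 0.0591]
ee_rot: [[0.328, 0.945, -0.007], [0.945, -0.328, 0.004], [0.002, -0.008, -1.0]]
ft_force: [0.8, -0.1, 0.2]
finger_gap: 0.0235
gripper_force: 55.0
```

Emit:
{"name": "arm_command", "arguments": {"commands": [[[0, 0, 15], [0, 0, 0], 0], [[0, 0, 27], [0, 0, 0], 0], [[0, 0, 27], [0, 0, 0], 0], [[0, 0, 27], [0, 0, 0], 0]]}}

```text
t: 5.42
ee_pos: [0.4119, -0.2523, 0.0377]
ee_rot: [[0.326, 0.945, -0.002], [0.945, -0.326, 0.001], [0.0, -0.002, -1.0]]
ft_force: [0.0, -0.4, 0.1]
finger_gap: 0.0238
gripper_force: 55.0
```

```bash
python3 - <<'E'
from h import *
s=arm.get_state();print(s['t'],s['ee_pos'],s['ft_force'],s['joints'])
R=np.array(s['ee_rot']);e3=np.array([.45393,-.13316,.28]);print(((s['ee_pos']-e3)@R*1000).round(1))
a,m=shot('wrist','w4.png');np.save('w4.npy',a)
b,n=shot('scene');f=cv2.resize(b[180:290,170:350],None,fx=4.4,fy=4.4,interpolation=cv2.INTER_CUBIC);cv2.imwrite('pics/s4.png',f[:,:,::-1])
E
```

```text
5.4167 [ 0.41191309 -0.25231251  0.0376757 ] [ 0.01116638 -0.41028007  0.13122581] [-6.19905595e-01 -1.69376131e-01  1.84434384e+00 -1.85159405e-04
  1.46883766e+00 -2.87641402e-01]
[-126.5   -0.3  242.3]
```

View pics/w4.png

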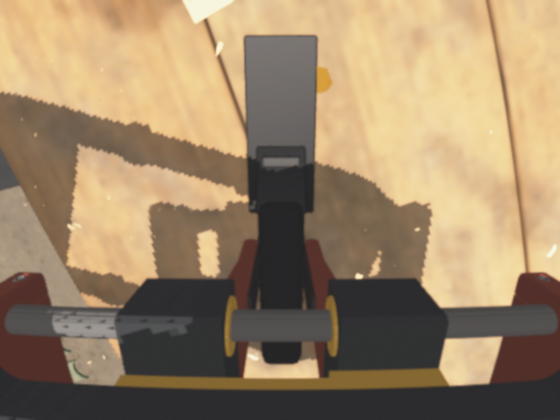

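The lifter is level and its tip at (280,36) is short of the bay. I'll insert it 75 mm.

Emit:
{"name": "arm_command", "arguments": {"commands": [[[12, 0, 0], [0, 0, 0], 0], [[24, 0, 0], [0, 0, 0], 0], [[36, 0, 0], [0, 0, 0], 0], [[48, 0, 0], [0, 0, 0], 0], [[60, 0, 0], [0, 0, 0], 0], [[70, 0, 0], [0, 0, 0], 0], [[75, 0, 0], [0, 0, 0], 0], [[75, 0, 0], [0, 0, 0], 0]]}}

```text
t: 6.18
ee_pos: [0.4377, -0.1799, 0.0386]
ee_rot: [[0.323, 0.946, 0.0], [0.946, -0.323, 0.0], [0.0, -0.0, -1.0]]
ft_force: [-0.3, -0.8, -1.6]
finger_gap: 0.0231
gripper_force: 55.0
```

```bash
python3 - <<'E'
from h import *
s=arm.get_state();print(s['t'],s['ee_pos'],s['ft_force'])
b,n=shot('scene');f=cv2.resize(b[180:290,170:350],None,fx=4.4,fy=4.4,interpolation=cv2.INTER_CUBIC);cv2.imwrite('pics/s5.png',f[:,:,::-1])
E
```

```text
6.1833 [ 0.43766694 -0.17989538  0.03861366] [-0.27850497 -0.78472591 -1.60829288]
```

View pics/s5.png

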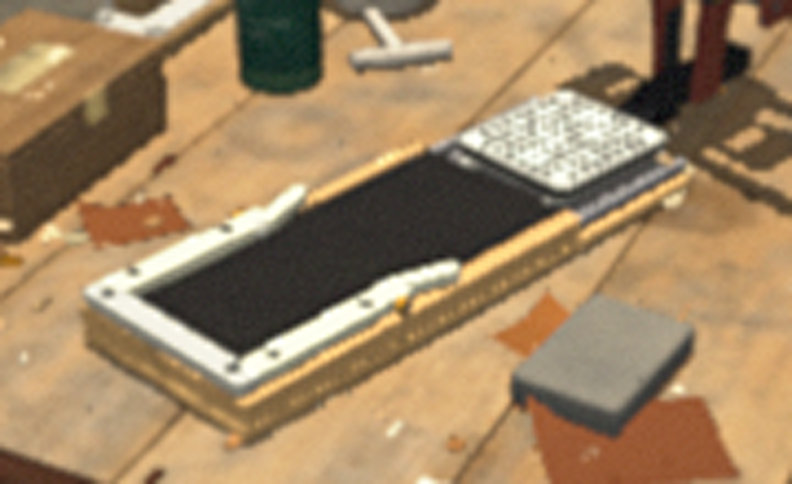

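The lifter is in under the plate and the plate still lies flat. The force is small. Lifting along an arc about the step.

Emit:
{"name": "arm_command", "arguments": {"commands": [[[0, 0, -4], [0, 0, 0], 0], [[2, 0, -12], [0, 0, 0], 0], [[4, 0, -21], [0, 0, 0], 0], [[7, 0, -30], [0, 0, 0], 0], [[11, 0, -38], [0, 0, 0], 0], [[16, 0, -46], [0, 0, 0], 0], [[22, 0, -53], [0, 0, 0], 0], [[22, 0, -53], [0, 0, 0], 0]]}}

```text
t: 6.9
ee_pos: [0.4457, -0.1599, 0.0941]
ee_rot: [[0.324, 0.946, 0.004], [0.946, -0.324, -0.001], [0.0, 0.004, -1.0]]
ft_force: [-0.6, -1.2, -0.9]
finger_gap: 0.0237
gripper_force: 55.0
```

```bash
python3 - <<'E'
from h import *
s=arm.get_state();print(s['t'],s['ee_pos'],s['ft_force'],s['ft_torque'],s['finger_gap'])
b,n=shot('scene');f=cv2.resize(b[130:260,200:380],None,fx=4,fy=4,interpolation=cv2.INTER_CUBIC);cv2.imwrite('pics/s6.png',f[:,:,::-1])
E
```

```text
6.9 [ 0.44571653 -0.15985994  0.09414219] [-0.58382227 -1.19693075 -0.93848817] [-0.2682784  -0.02133307 -0.01032953] 0.023706585385716163
```

View pics/s6.png

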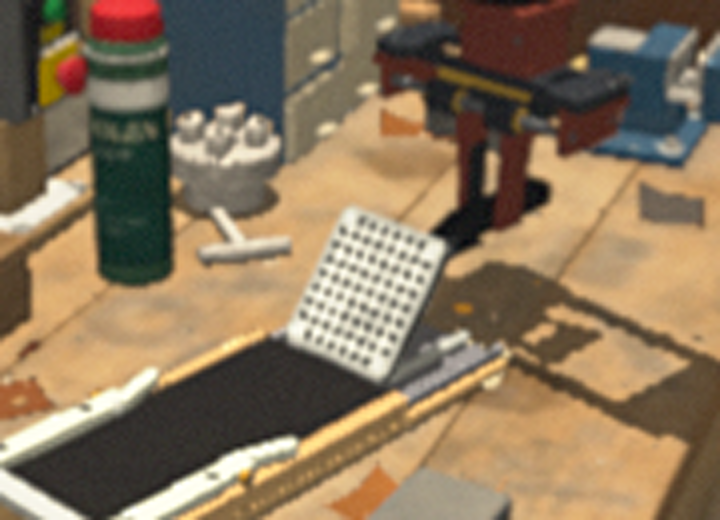

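The plate is tipped about 45° and rests against the step, with its dots facing the holder. I'll continue over the top.

Emit:
{"name": "arm_command", "arguments": {"commands": [[[7, 0, -6], [0, 0, 0], 0], [[15, 0, -11], [0, 0, 0], 0], [[23, 0, -15], [0, 0, 0], 0], [[31, 0, -18], [0, 0, 0], 0], [[40, 0, -20], [0, 0, 0], 0], [[49, 0, -20], [0, 0, 0], 0], [[56, 0, -20], [0, 0, 0], 0], [[63, 0, -20], [0, 0, 0], 0]]}}

```text
t: 7.62
ee_pos: [0.4651, -0.0998, 0.1114]
ee_rot: [[0.324, 0.946, -0.0], [0.946, -0.324, 0.0], [0.0, -0.0, -1.0]]
ft_force: [-1.1, -0.3, -1.1]
finger_gap: 0.0233
gripper_force: 55.0
```

Emit:
{"name": "arm_command", "arguments": {"commands": [[[8, 0, 0], [0, 0, 0], 0], [[14, 0, 0], [0, 0, 0], 0], [[18, 0, 0], [0, 0, 0], 0], [[18, 0, 0], [0, 0, 0], 0], [[18, 0, 0], [0, 0, 0], 0], [[18, 0, 0], [0, 0, 0], 0], [[18, 0, 0], [0, 0, 0], 0], [[18, 0, 0], [0, 0, 0], 0]]}}

```text
t: 8.28
ee_pos: [0.4707, -0.0841, 0.1116]
ee_rot: [[0.326, 0.946, -0.0], [0.946, -0.326, -0.0], [-0.0, 0.0, -1.0]]
ft_force: [-0.6, -0.4, 0.1]
finger_gap: 0.0239
gripper_force: 55.0
```

```bash
python3 - <<'E'
from h import *
s=arm.get_state();print(s['t'],s['ee_pos'],s['ft_force'])
a=np.load('top0.npy');b,m=shot('top','top7.png');w,mw=shot('wrist','w7.png');np.save('top7.npy',b);np.save('w7.npy',w)
# light plate: bright mask within bed & bay
g=b.min(2);mask=((g>120)*255).astype(np.uint8);mask[:170]=0;mask[280:]=0;mask[:,:170]=0;mask[:,330:]=0
cs,_=cv2.findContours(mask,cv2.RETR_EXTERNAL,cv2.CHAIN_APPROX_NONE)
for c in cs:
    if cv2.contourArea(c)>60: print(cv2.contourArea(c),cv2.minAreaRect(c))
E
```

```text
8.2833 [ 0.4706532  -0.08412707  0.11162541] [-0.58772539 -0.41383689  0.11224145]
170.0 ((320.2353210449219, 268.058837890625), (8.246211051940918, 24.25356101989746), 14.03624439239502)
67.5 ((180.729736328125, 267.6216125488281), (3.945575714111328, 23.67345428466797), 9.462321281433105)
67.0 ((280.00006103515625, 248.00003051757812), (8.049844741821289, 15.205260276794434), 26.56505012512207)
859.0 ((257.35772705078125, 240.53318786621094), (67.61705017089844, 32.785987854003906), 76.86598205566406)
1488.0 ((305.0855407714844, 220.07516479492188), (43.9764404296875, 36.341636657714844), 14.743562698364258)
247.0 ((277.9024963378906, 212.7406768798828), (7.923126220703125, 38.84264373779297), 14.931418418884277)
513.5 ((215.4051055908203, 210.5721893310547), (52.325477600097656, 44.009010314941406), 20.72555923461914)
```

Emit:
{"name": "arm_command", "arguments": {"commands": [[[-35, 0, 0], [0, 0, 0], 0], [[-70, 0, 0], [0, 0, 0], 0], [[-85, 0, 20], [0, 0, 0], 0], [[-85, 0, 40], [0, 0, 0], 0], [[-85, 0, 40], [0, 0, 0], 0], [[-85, 0, 40], [0, 0, 0], 0]]}}

```text
t: 8.88
ee_pos: [0.4423, -0.164, 0.0708]
ee_rot: [[0.326, 0.945, -0.002], [0.945, -0.326, 0.001], [0.0, -0.003, -1.0]]
ft_force: [0.7, 0.1, -0.0]
finger_gap: 0.0233
gripper_force: 55.0
```

```bash
python3 - <<'E'
from h import *
s=arm.get_state();print(s['t'],s['ee_pos'],s['ft_force'])
b,m=shot('top','top8.png');w,mw=shot('scene','sc8.png')
A=cv2.resize(b[170:270,175:335],None,fx=4,fy=4,interpolation=cv2.INTER_CUBIC)[:300]
f=cv2.resize(w[170:280,180:340],None,fx=4,fy=4,interpolation=cv2.INTER_CUBIC)[:290]
A=cv2.resize(b[180:255,180:340],None,fx=4,fy=4,interpolation=cv2.INTER_CUBIC)
cv2.imwrite('pics/c8.png',np.vstack([A,f])[:,:,::-1])
E
```

```text
8.8833 [ 0.44225005 -0.16402215  0.07075897] [ 0.65748104  0.14518675 -0.01982527]
```

View pics/c8.png

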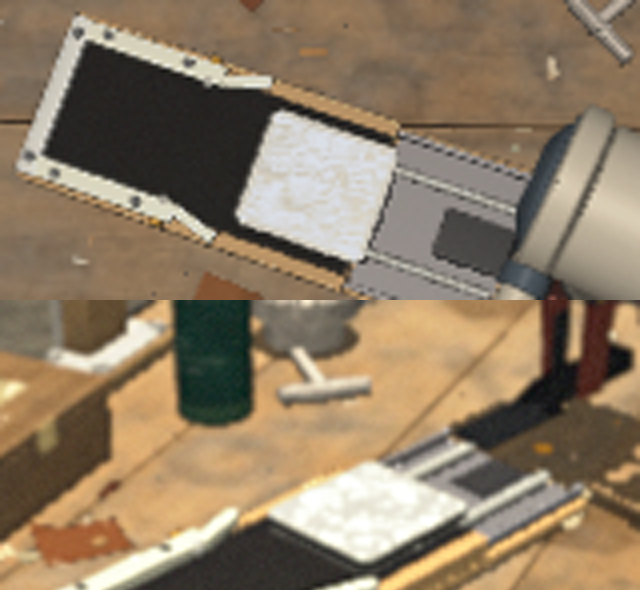

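The plate lies fine side up on the bed, with its rear edge close to the step. I've now viewed 10 pictures, so from here I'll only measure numerically.

```bash
cat > pl.py <<'E'
from h import *
def plate(fn):
    s=arm.get_state();b,m=shot('top',fn)
    g=b.min(2);mask=((g>110)*255).astype(np.uint8)
    roi=np.zeros_like(mask);e3=np.array([.45393,-.13316,0]);X=np.array([.3255,.9455,0]);Y=np.array([.9455,-.3255,0])
    P=[e3+X*a+Y*c+[0,0,.039] for a,c in((.120,-.052),(.374,-.052),(.374,.052),(.120,.052))]
    cv2.fillPoly(roi,[np.array([proj(m,p) for p in P]).round().astype(int)],255)
    mask=cv2.morphologyEx(mask&roi,cv2.MORPH_OPEN,np.ones((7,7)))
    cs,_=cv2.findContours(mask,cv2.RETR_EXTERNAL,cv2.CHAIN_APPROX_NONE);c=max(cs,key=cv2.contourArea)
    W=np.array([onz(m,*p[0],.039) for p in c])-e3;S=np.c_[W@X,W@Y]*1000
    r=cv2.minAreaRect(S.astype(np.float32));
    print('t',s['t'],'ee S,Y',((np.array(s['ee_pos'])-e3)@X*1000).round(1),((np.array(s['ee_pos'])-e3)@Y*1000).round(1),'z',s['ee_pos'][2].round(4),'F',np.round(s['ft_force'],1))
    print('plate S,Y',np.round(r[0],1),'size',np.round(r[1],1),'ang',round(r[2],2),'station x ~',round(r[0][0]-184.6,1))
    return b,m,X,Y,e3
E
python3 - <<'E'
from pl import *
b,m,X,Y,e3=plate('top9.png')
# fences: white runs across Y at several S
for S in (.300,.320,.340,.360):
    v=[]
    for y in np.arange(-.07,.0701,.001):
        u,w=proj(m,e3+X*S+Y*y+[0,0,.038]);v.append(b[int(round(w)),int(round(u))].min())
    v=np.array(v);y=np.arange(-70,71)[v>110];print(S,y.tolist())
E
```

```text
t 8.9833 ee S,Y -32.5 0.3 z 0.0728 F [ 0.7 -0.2 -1. ]
plate S,Y [1.789e+02 1.000e-01] size [ 90.5 100.5] ang 89.45 station x ~ -5.7
0.3 [-63, -62, -61, -54, -53, -52, -51, -50, -49, 46, 47, 48, 49, 50, 51, 53, 54, 55, 59, 60, 61]
0.32 [-64, -63, -62, -61, -60, -59, -58, -57, -56, -55, -54, -53, -52, -51, -50, -49, 45, 46, 47, 48, 49, 50, 51, 52, 53, 54, 55, 56, 57, 58, 59, 60]
0.34 [-68, -62, -61, -60, -59, -58, -57, -56, -55, -54, -53, -52, -51, -50, 47, 48, 49, 50, 51, 52, 53, 54, 55, 56, 57, 58, 59, 60]
0.36 [-63, -62, -61, -60, -59, -58, -57, -56, -55, -54, -53, -52, -51, 47, 48, 49, 50, 51, 52, 53, 54, 55, 56, 57, 58, 59]
```

Emit:
{"name": "arm_command", "arguments": {"commands": [[[10, 0, 10], [0, 0, 0], 0], [[20, 0, 20], [0, 0, 0], 0], [[30, 0, 20], [0, 0, 0], 0], [[36, 0, 20], [0, 0, 0], 0], [[42, 0, 20], [0, 0, 0], 0], [[48, 0, 20], [0, 0, 0], 0], [[54, 0, 20], [0, 0, 0], 0], [[60, 0, 20], [0, 0, 0], 0]]}}

```text
t: 9.7
ee_pos: [0.4629, -0.1072, 0.0519]
ee_rot: [[0.325, 0.946, 0.0], [0.946, -0.325, -0.001], [-0.001, 0.0, -1.0]]
ft_force: [-0.1, -1.3, -0.2]
finger_gap: 0.0236
gripper_force: 55.0
```

Emit:
{"name": "arm_command", "arguments": {"commands": [[[6, 0, 0], [0, 0, 0], 0], [[12, 0, 0], [0, 0, 0], 0], [[18, 0, 0], [0, 0, 0], 0], [[24, -0.5, 0], [0, 0, 0], 0], [[30, -0.5, 0], [0, 0, 0], 0], [[36, -1, 0], [0, 0, 0], 0], [[42, -1, 0], [0, 0, 0], 0], [[48, -1, 0], [0, 0, 0], 0]]}}

```text
t: 10.37
ee_pos: [0.4771, -0.0621, 0.0517]
ee_rot: [[0.325, 0.946, -0.001], [0.946, -0.325, -0.002], [-0.002, 0.0, -1.0]]
ft_force: [-3.0, -5.6, 0.5]
finger_gap: 0.0239
gripper_force: 55.0
```

```bash
python3 - <<'E'
from pl import *
plate('top10.png')
E
```

```text
t 10.3667 ee S,Y 74.7 -1.2 z 0.0517 F [-3.  -5.6  0.5]
plate S,Y [240.2  -0.8] size [ 90.3 100.5] ang 89.25 station x ~ 55.6
```

Emit:
{"name": "arm_command", "arguments": {"commands": [[[5, 0, 0], [0, 0, 0], 0], [[10, 0, 0], [0, 0, 0], 0], [[15, 0, 0], [0, 0, 0], 0], [[20, 0, 0], [0, 0, 0], 0], [[25, 0, 0], [0, 0, 0], 0], [[30, 0, 0], [0, 0, 0], 0], [[35, 0, 0], [0, 0, 0], 0], [[40, 0, 0], [0, 0, 0], 0]]}}

```text
t: 11.08
ee_pos: [0.4904, -0.0234, 0.0516]
ee_rot: [[0.325, 0.946, -0.0], [0.946, -0.325, -0.0], [-0.0, -0.0, -1.0]]
ft_force: [-2.0, -4.4, -0.9]
finger_gap: 0.0234
gripper_force: 55.0
```

Emit:
{"name": "arm_command", "arguments": {"commands": [[[5, 0, 0], [0, 0, 0], 0], [[10, 0, 0], [0, 0, 0], 0], [[15, 0, 0], [0, 0, 0], 0], [[20, 0, 0], [0, 0, 0], 0], [[25, 0, 0], [0, 0, 0], 0], [[30, 0, 0], [0, 0, 0], 0], [[32, 0, 0], [0, 0, 0], 0], [[34, 0, 0], [0, 0, 0], 0]]}}

```text
t: 11.75
ee_pos: [0.5014, 0.0087, 0.0516]
ee_rot: [[0.325, 0.946, -0.0], [0.946, -0.325, 0.0], [0.0, -0.0, -1.0]]
ft_force: [-1.2, -5.2, 0.4]
finger_gap: 0.0235
gripper_force: 55.0
```

```bash
python3 - <<'E'
from pl import *
plate('top11.png')
E
```

```text
t 11.75 ee S,Y 149.6 -1.3 z 0.0516 F [-1.2 -5.2  0.4]
plate S,Y [326.6  -3.2] size [113.6  87.4] ang 68.74 station x ~ 142.0
```

Emit:
{"name": "arm_command", "arguments": {"commands": [[[1.5, 0, 0], [0, 0, 0], 0], [[3, 0, 0], [0, 0, 0], 0], [[4.5, 0, 0], [0, 0, 0], 0], [[6, 0, 0], [0, 0, 0], 0], [[7, 0, 0], [0, 0, 0], 0], [[8, 0, 0], [0, 0, 0], 0]]}}

```text
t: 12.3
ee_pos: [0.5039, 0.0158, 0.0516]
ee_rot: [[0.325, 0.946, -0.0], [0.946, -0.325, -0.0], [-0.0, -0.0, -1.0]]
ft_force: [-1.4, -2.8, -0.5]
finger_gap: 0.024
gripper_force: 55.0
```

Emit:
{"name": "arm_command", "arguments": {"commands": [[[1, 0, 0], [0, 0, 0], 0], [[2, 0, 0], [0, 0, 0], 0], [[3, 0, 0], [0, 0, 0], 0], [[3, 0, 0], [0, 0, 0], 0]]}}

```text
t: 12.63
ee_pos: [0.505, 0.0191, 0.0516]
ee_rot: [[0.325, 0.946, 0.0], [0.946, -0.325, 0.001], [0.001, 0.0, -1.0]]
ft_force: [-0.4, -2.1, -1.6]
finger_gap: 0.0235
gripper_force: 55.0
```

Emit:
{"name": "arm_command", "arguments": {"commands": [[[0.7, 0, 0], [0, 0, 0], 0], [[1.4, 0, 0], [0, 0, 0], 0], [[2, 0, 0], [0, 0, 0], 0], [[2.5, 0, 0], [0, 0, 0], 0], [[3, 0, 0], [0, 0, 0], 0]]}}

```text
t: 13.05
ee_pos: [0.5059, 0.0216, 0.0516]
ee_rot: [[0.325, 0.946, 0.0], [0.946, -0.325, 0.0], [0.0, -0.0, -1.0]]
ft_force: [-1.5, -2.2, -0.8]
finger_gap: 0.0239
gripper_force: 55.0
```

Emit:
{"name": "arm_command", "arguments": {"commands": [[[0.7, 0, 0], [0, 0, 0], 0], [[1.4, 0, 0], [0, 0, 0], 0], [[2, 0, 0], [0, 0, 0], 0], [[2, 0, 0], [0, 0, 0], 0]]}}

```text
t: 13.38
ee_pos: [0.5067, 0.0239, 0.0517]
ee_rot: [[0.325, 0.946, 0.001], [0.946, -0.325, 0.001], [0.001, 0.0, -1.0]]
ft_force: [-0.3, -1.1, -1.7]
finger_gap: 0.0235
gripper_force: 55.0
```

Emit:
{"name": "arm_command", "arguments": {"commands": [[[0.7, 0, 0], [0, 0, 0], 0], [[1.4, 0, 0], [0, 0, 0], 0], [[2, 0, 0], [0, 0, 0], 0], [[2, 0, 0], [0, 0, 0], 0]]}}

```text
t: 13.72
ee_pos: [0.5071, 0.0247, 0.0517]
ee_rot: [[0.325, 0.946, -0.0], [0.946, -0.325, -0.001], [-0.001, 0.0, -1.0]]
ft_force: [-1.5, -3.4, -0.4]
finger_gap: 0.0237
gripper_force: 55.0
```

```bash
python3 - <<'E'
from pl import *
b,m,X,Y,e3=plate('top12.png')
for y in (-.03,.03):
  print(y,[(int(S*1000),int(b[int(round(w)),int(round(u))].min())) for S in np.arange(.262,.402,.003) for u,w in [proj(m,e3+X*S+Y*y+[0,0,.038])]])
E
```

```text
t 13.7167 ee S,Y 166.6 -1.1 z 0.0517 F [-1.5 -3.4 -0.4]
plate S,Y [221.4  31.5] size [ 72.9 119.7] ang 72.16 station x ~ 36.8
-0.03 [(262, 71), (265, 81), (268, 106), (271, 106), (274, 108), (277, 114), (280, 115), (283, 114), (286, 118), (289, 134), (292, 181), (295, 196), (298, 197), (301, 196), (304, 184), (307, 195), (310, 181), (313, 209), (316, 209), (319, 209), (322, 181), (325, 214), (328, 195), (331, 208), (334, 193), (337, 214), (340, 186), (343, 208), (346, 192), (349, 190), (352, 191), (355, 191), (358, 208), (361, 209), (364, 208), (367, 217), (370, 212), (373, 202), (376, 189), (379, 177), (382, 184), (385, 193), (388, 190), (391, 190), (394, 186), (397, 170), (400, 86)]
0.03 [(262, 177), (265, 177), (268, 176), (271, 179), (274, 180), (277, 180), (280, 177), (283, 126), (286, 70), (289, 104), (292, 104), (295, 175), (298, 174), (301, 174), (304, 174), (307, 169), (310, 168), (313, 149), (316, 88), (319, 59), (322, 89), (325, 194), (328, 192), (331, 209), (334, 188), (337, 208), (340, 208), (343, 177), (346, 194), (349, 214), (352, 213), (355, 217), (358, 206), (361, 176), (364, 176), (367, 173), (370, 174), (373, 173), (376, 173), (379, 177), (382, 171), (385, 163), (388, 190), (391, 188), (394, 185), (397, 184), (400, 86)]
```

Emit:
{"name": "arm_command", "arguments": {"commands": [[[0.7, 0, 0], [0, 0, 0], 0], [[1.4, 0, 0], [0, 0, 0], 0], [[2, 0, 0], [0, 0, 0], 0], [[2, 0, 0], [0, 0, 0], 0]]}}

```text
t: 14.1
ee_pos: [0.5073, 0.0249, 0.0518]
ee_rot: [[0.326, 0.945, -0.001], [0.945, -0.326, -0.004], [-0.005, 0.0, -1.0]]
ft_force: [-4.2, -11.9, 2.4]
finger_gap: 0.0236
gripper_force: 55.0
```

Emit:
{"name": "arm_command", "arguments": {"commands": [[[0.7, 0, 0], [0, 0, 0], 0], [[1.4, 0, 0], [0, 0, 0], 0], [[2, 0, 0], [0, 0, 0], 0], [[2, 0, 0], [0, 0, 0], 0]]}}

```text
t: 14.43
ee_pos: [0.5076, 0.025, 0.0519]
ee_rot: [[0.327, 0.945, -0.002], [0.945, -0.327, -0.008], [-0.008, 0.0, -1.0]]
ft_force: [-6.5, -17.4, 4.1]
finger_gap: 0.0239
gripper_force: 55.0
```

It is a firm stop at the expected place: 18 N, with the plate centre at about station x 146. I'll draw back and lay the lifter behind the bay.

Emit:
{"name": "arm_command", "arguments": {"commands": [[[-20, 0, -3], [0, 0, 0], 0], [[-58, 0, -3], [0, 0, 0], 0], [[-98, 0, -3], [0, 0, 0], 0], [[-138, 0, -3], [0, 0, 0], 0], [[-178, 0, -3], [0, 0, 0], 0], [[-218, 0, -3], [0, 0, 0], 0], [[-258, 0, -3], [0, 0, 0], 0], [[-298, 0, -3], [0, 0, 0], 0]]}}

```text
t: 15.1
ee_pos: [0.4113, -0.254, 0.0549]
ee_rot: [[0.325, 0.946, 0.002], [0.946, -0.325, 0.0], [0.001, 0.002, -1.0]]
ft_force: [1.5, -0.8, 0.5]
finger_gap: 0.0236
gripper_force: 55.0
```

Emit:
{"name": "arm_command", "arguments": {"commands": [[[-28, 0, 0], [0, 0, 0], 0], [[-28, 0, 10], [0, 0, 0], 0], [[-28, 0, 20], [0, 0, 0], 0], [[-28, 0, 28], [0, 0, 0], 0], [[-28, 0, 28], [0, 0, 0], 0], [[-28, 0, 28], [0, 0, 0], 0]]}}

```text
t: 15.6
ee_pos: [0.4026, -0.2775, 0.0255]
ee_rot: [[0.323, 0.946, -0.001], [0.946, -0.323, 0.002], [0.001, -0.002, -1.0]]
ft_force: [1.3, 0.3, -1.1]
finger_gap: 0.0238
gripper_force: 55.0
```

```bash
cat > chk.py <<'E'
from pl import *
b,m,X,Y,e3=plate(None)
for y in (-.03,0,.03):
  L=[(int(round(S*1000)),int(b[int(round(w)),int(round(u))].min())) for S in np.arange(.27,.40,.002) for u,w in [proj(m,e3+X*S+Y*y+[0,0,.039])]]
  print(y,[l for l in L if l[0]<296],[l for l in L if l[0]>366])
cv2.imwrite('pics/top13.png',b[:,:,::-1])
E
python3 chk.py
```

```text
t 15.6 ee S,Y -153.2 -1.6 z 0.0255 F [ 1.3  0.3 -1.1]
plate S,Y [329.    3.8] size [92.4 99.9] ang 0.44 station x ~ 144.4
-0.03 [(270, 34), (272, 35), (274, 35), (276, 35), (278, 35), (280, 35), (282, 69), (284, 184), (286, 184), (288, 201), (290, 201), (292, 189), (294, 214)] [(368, 215), (370, 215), (372, 213), (374, 209), (376, 208), (378, 184), (380, 184), (382, 188), (384, 186), (386, 197), (388, 194), (390, 194), (392, 190), (394, 190), (396, 173), (398, 88)]
0 [(270, 35), (272, 35), (274, 31), (276, 31), (278, 34), (280, 22), (282, 29), (284, 179), (286, 183), (288, 183), (290, 181), (292, 214), (294, 216)] [(368, 212), (370, 212), (372, 209), (374, 208), (376, 208), (378, 191), (380, 191), (382, 180), (384, 204), (386, 204), (388, 193), (390, 189), (392, 189), (394, 181), (396, 181), (398, 144)]
0.03 [(270, 33), (272, 34), (274, 34), (276, 35), (278, 35), (280, 41), (282, 81), (284, 81), (286, 184), (288, 216), (290, 216), (292, 219), (294, 219)] [(368, 193), (370, 194), (372, 194), (374, 193), (376, 192), (378, 192), (380, 170), (382, 170), (384, 124), (386, 193), (388, 191), (390, 191), (392, 191), (394, 188), (396, 186), (398, 149)]
```

The rear edge is 115 mm before the station's end face, which puts it at x = 95, so the plate is home. Now I'll lay the lifter down and release it.

Emit:
{"name": "arm_command", "arguments": {"commands": [[[0, 0, 3], [0, 0, 0], 0], [[0, 0, 4.5], [0, 0, 0], 0], [[0, 0, 4.5], [0, 0, 0], 0], [[0, 0, 4.5], [0, 0, 0], 0.5], [[0, 0, 4.5], [0, 0, 0], 0.6], [[0, 0, 4.5], [0, 0, 0], 0.6], [[0, 0, 4.5], [0, 0, 0], 0.6], [[0, 0, 4.5], [0, 0, 0], 0.6]]}}

```text
t: 16.32
ee_pos: [0.4026, -0.2794, 0.0223]
ee_rot: [[0.325, 0.946, 0.0], [0.946, -0.325, -0.0], [-0.0, 0.0, -1.0]]
ft_force: [0.4, 0.0, 0.3]
finger_gap: 0.052
gripper_force: 0.0
```

Emit:
{"name": "arm_command", "arguments": {"commands": [[[0, 0, 0], [0, 0, 0], 0.6], [[0, 0, 0], [0, 0, 0], 0.6], [[0, 0, -30], [0, 0, 0], 0.6], [[0, 0, -70], [0, 0, 0], 0.6], [[0, 0, -110], [0, 0, 0], 0.6], [[0, 0, -140], [0, 0, 0], 0.6], [[0, 0, -140], [0, 0, 0], 0.6], [[0, 0, -140], [0, 0, 0], 0.6]]}}

```text
t: 16.98
ee_pos: [0.4034, -0.28, 0.1646]
ee_rot: [[0.325, 0.946, 0.004], [0.946, -0.325, -0.003], [-0.002, 0.005, -1.0]]
ft_force: [0.1, -0.1, -0.4]
finger_gap: 0.0525
gripper_force: 0.0
```

```bash
python3 - <<'E'
from h import *
s=arm.get_state();print(s['t'],s['ee_pos'],s['finger_gap'])
w,m=shot('wrist','w14.png');g=w.max(2);R=np.array(s['ee_rot'])
mask=((g<75)*255).astype(np.uint8);mask[250:]=0;mask[:,:235]=0;mask[:,325:]=0
cs,_=cv2.findContours(mask,cv2.RETR_EXTERNAL,cv2.CHAIN_APPROX_NONE);c=max(cs,key=cv2.contourArea)[:,0]
print(cv2.boundingRect(c));t=c[:,1].min();r=c[c[:,1]==t+3]
for p in((r[:,0].mean(),t),(r[:,0].min(),t),(r[:,0].max(),t)):print(((onz(m,*p,.003)-s['ee_pos'])@R*1000).round(1))
E
```

```text
16.9833 [ 0.40339036 -0.27998276  0.16463053] 0.05245472264626376
(261, 133, 36, 117)
[ 62.9  -2.5 161.5]
[ 62.9 -14.6 161.5]
[ 62.9   9.6 161.6]
```

The lifter is on the bench below the open gripper, and the plate is home. I'll hand in the job.

```bash
python3 -c "
from plant import arm
print(arm.sign_off())"
```

```text
the job is handed in; nothing more can be done
None
```

The plate was tipped over with the lifter and pushed home in the sprung holder, fine side up, and the lifter was left lying on the bench; I handed the job in at about 17 s, and the hand-in gave no verdict.

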